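# Pour the polishing cones through the funnel into the empty jar

### The job

The funnel is still standing in the neck of the full jar: move it over into the neck of the empty jar, fully home and let go. Then pour all six polishing cones from the scoop through it into that jar, and lay the empty scoop flat on the bench again. Leave the funnel in the jar's neck, keep both jars upright on the bench, and leave the full jar and the rest of the things on the bench where they are.

Things in the scene. Friction and masses are not known exactly. Their poses are not given: they have to be found in the camera images.
- funnel: wide steel funnel standing spout down in the full jar, 100 mm tall, 0.14 kg: cone 140 mm across at the rim, narrowing to a straight spout 51 mm across outside, 46 mm inside, 42 mm long. A bar handle 12 mm wide (y), 18 mm high sticks out level from the rim to -x, 70 to 130 mm off the axis, its middle 90 mm up. Origin: centre of the spout's lower end, z up the axis
- funnel_grip (a point): middle of the funnel's bar handle, 102 mm to -x of the funnel's axis and 90 mm above its origin: pinch it here across its 12 mm width; same axes as the funnel
- funnel_mouth (a point): centre of the funnel's rim, 100 mm above its origin
- funnel_collar (a point): on the funnel's axis, 38 mm above its origin, level with the flat underside of the 76 mm wide collar round the spout. Fully home, this collar rests on the rim of the jar's neck: the point is then at the centre of the neck's mouth, and the funnel's origin 67 mm above the jar's underside
- empty_jar: round clear glass jar, upright, 105 mm tall: body 100 mm across up to 68 mm, shoulder sloping in up to 82 mm, straight neck 69 mm across outside, 61 mm inside; floor 6 mm thick. Origin: centre of its underside, z up. Empty, about 0.45 kg, loose on the bench. With the funnel home in its neck the funnel's rim is 167 mm above the bench.
- full_jar: round clear glass jar, upright, 105 mm tall: body 100 mm across up to 68 mm, shoulder sloping in up to 82 mm, straight neck 69 mm across outside, 61 mm inside; floor 6 mm thick. Origin: centre of its underside, z up. A twin of the other jar, but already filled half way up with white cones, about 0.9 kg. It trades places with the empty one from start to start.
- scoop: flat-bottomed grey sheet-metal scoop with wooden handle, 231 mm long, flat on the bench, 0.12 kg: pan 120 by 86 mm, floor 3 mm thick, sides 20 to 28 mm and back 34 mm high, narrowing over its last 45 mm to an open mouth 60 mm wide at +x. Handle 18 mm wide, 16 mm high, level, from 55 to 166 mm behind the origin (-x), its middle 26 mm up. Origin: under the pan, 65 mm behind the lip; x to the mouth, z up
- scoop_grip (a point): middle of the scoop's handle, 112 mm behind its origin (-x) and 26 mm above its underside: pinch it here across its 18 mm width; same axes as the scoop
- scoop_lip (a point): middle of the open lip over which the scoop pours, 65 mm ahead of its origin (+x), at the top of the floor (3 mm up)
- cone1: one of the six loose white ceramic polishing cones (number 1) in the scoop: 20 mm across its base, 18 mm tall, 10 g; they begin to slide when the scoop is tipped about 25 to 36 degrees. Origin: centre of its base, z towards its point.
- cone2: one of the six loose white ceramic polishing cones (number 2) in the scoop: 20 mm across its base, 18 mm tall, 10 g; they begin to slide when the scoop is tipped about 25 to 36 degrees. Origin: centre of its base, z towards its point.
- cone3: one of the six loose white ceramic polishing cones (number 3) in the scoop: 20 mm across its base, 18 mm tall, 10 g; they begin to slide when the scoop is tipped about 25 to 36 degrees. Origin: centre of its base, z towards its point.
- cone4: one of the six loose white ceramic polishing cones (number 4) in the scoop: 20 mm across its base, 18 mm tall, 10 g; they begin to slide when the scoop is tipped about 25 to 36 degrees. Origin: centre of its base, z towards its point.
- cone5: one of the six loose white ceramic polishing cones (number 5) in the scoop: 20 mm across its base, 18 mm tall, 10 g; they begin to slide when the scoop is tipped about 25 to 36 degrees. Origin: centre of its base, z towards its point.
- cone6: one of the six loose white ceramic polishing cones (number 6) in the scoop: 20 mm across its base, 18 mm tall, 10 g; they begin to slide when the scoop is tipped about 25 to 36 degrees. Origin: centre of its base, z towards its point.
- cup: blue plastic sorting cup, 74 mm across the rim, 78 mm tall, standing empty; a bystander
- dish: round pewter dish, 128 mm across, 16 mm high, with a few coins; a bystander
- ring_gauge: brass coin ring gauge lying flat: ring 72 mm across, 14 mm thick, with a handle to its +x side, 144 mm long in all; a bystander. Origin: centre of the ring
- loupe: steel folding loupe lying open, 97 by 38 mm, 20 mm high; a bystander. Origin: under the lens, the cover to +x
Not all that is in view belongs to the job. Of the things that look like the scoop, the larger one is meant.

How it is judged:
By the outcome, as a careful person would: the job done as asked, in the order asked, and still so for the second after the job is handed in, with the robot touching nothing.
It also fails if it takes over 72 s, if anything falls off the work surface, if the arm or the gripper's body presses on something with over 40 N, if the wrist force passes 120 N, or if a joint passes its speed limit or range.

### The arm

A 6-joint arm with a two-finger parallel gripper is mounted at the origin on the work surface. World frame = base frame: x ahead of the robot, y to its left, z up, the work surface at z = 0. Lengths are in m, angles in rad, forces in N, time in s.
With the tool pointing down it reaches from about 0.25 to 0.775 m from the base axis. Payload 4 kg.
Tool frame: the origin (TCP) lies at the very end of the fingers, on their centre line; the grasp point (between the pads) lies 19 mm behind it; z points along the fingers, y is the line along which they close (so a half turn about z gives the same grasp; the last joint's range is limited). The gripper opens to 94 mm and grips with 3 to 60 N. Pads are 16 mm wide; open, the fingers measure 119 mm over their backs; the gripper's body (75 mm by 177 mm) begins 78 mm behind the grasp point.
Start: joints at [1.155, 0.087, 1.371, -0, 1.684, -0.103], TCP at [0.169, 0.523, 0.206] pointing down, gripper open.
Joint ranges: [-3.1, 3.1], [-0.76, 2.03], [0.27, 2.55], [-1.08, 4.22], [0.17, 2.65], [-2.57, 2.57]. Speed limits (rad/s): [2.79, 2.79, 3.14, 3.14, 3.14, 3.14].

### API

Orientations are given as [roll, pitch, yaw] about the fixed x, y, z axes, in that order (R = Rz(yaw) Ry(pitch) Rx(roll)).
In Python, from bench import robot gives the robot as it stands. The module is installed in compiled form; this text tells all that it offers.
- The arm moves only by the tool move_arm, never from a script. Its argument "deltas" is one flat list of numbers, 7 for each row, row after row: the turn, a rotation vector about the tool's x, y, z in rad, then the shift along the tool's x, y, z in cm, then the closure, from -1 (fully open) to 1 (shut). A call has 1 to 8 rows; each row is the pose to reach, as a shift and turn from the pose commanded when the call began, along the tool's axes at that moment; what a row does not reach only later rows make up. A row lasts 1/10 s, in which the tool goes at most 50 mm and 8.59 degrees, less where a joint would pass 70% of its speed; a pose out of reach is approached as far as the arm can. A call with a gripper value outside its range is refused whole. The fingers move at their own pace and stop on an object; the grip force is fixed at half the most. Time passes only in rows, so rows that repeat a pose let the fingers close. It gives the time, the measured TCP pose, the force, the opening and the grip force at its end, in the units of the state.
- robot.get_obs(): the state, without advancing time (a new reading comes with each control period).
- robot.snapshot(name): name is "scene" or "top"; returns a dict with "image" (480x640x3 uint8, red, green, blue), "depth" (480x640 float32, m along the optical axis (not along the pixel's ray), 0 where there is no reading), "fov_y" (degrees; the focal length in pixels is half the picture's height over the tangent of half this angle, whatever the lens; pixels are square), "cx", "cy" (the principal point, pixels), "origin" and "orientation" of the camera in the world. Camera axes: x right, y up, looking along -z (the intrinsics and any distortion apply to the point x, -y, -z); pixel columns grow to the right and rows downward; lengths in m; the calibration is good to about 2 mm. A picture is of the moment at which its call begins.
- robot.close_job(): hands the job in; it is judged then, once.
The state is a dict: "time": time; "joint_positions": joint angles; "qvel": joint speeds; "joint_torque": joint torques, N m; "tool_pos": TCP position; "ee_rot": TCP orientation; "wrist_force": force on the tool from outside, world axes, zero at the start; "wrist_torque": the same for the moment, N m; "width": finger opening in m; "finger_force": force on a finger pad.
Only numpy, scipy, OpenCV 4.12 (cv2) and the standard library are available. Lean on these libraries where they do the work, as an engineer would, in place of code of your own. Each camera call takes 0.05 s, during which the arm holds its last target. There are 200 camera calls.

## Working session

There is one attempt and no reset: what is moved stays moved. The work goes in short steps, Python scripts to look and compute and a tool call to move; the robot and the scene stay as the last step left them, time stands still between calls to the robot, and variables do not carry over. Pictures are saved under pics/ and viewed, at most 12 in all, crops included, and the job is handed in when it is done.

Besides the shell and the picture viewer there is one more tool, called after "Emit:" in YAML: its name, and indented under it one key for each argument. move_arm: Moves the arm, as the interface text tells. Its arguments: {"type":"object","properties":{"deltas":{"type":"array","items":{"type":"number"}}},"required":["deltas"]}

```bash
mkdir -p pics
cat > h.py <<'E'
import numpy as np, cv2, pickle
from bench import robot
from scipy.spatial.transform import Rotation as R
def snap(n):
    s=robot.snapshot(n); return s
def Rc(s):
    o=np.array(s["orientation"],float)
    return o if o.shape==(3,3) else R.from_euler("xyz",o).as_matrix()
def rays(s,uv):
    uv=np.atleast_2d(uv).astype(float); f=240/np.tan(np.radians(s["fov_y"])/2)
    d=np.c_[(uv[:,0]-s["cx"])/f,-(uv[:,1]-s["cy"])/f,-np.ones(len(uv))]
    return d@Rc(s).T
def plane(s,uv,z):
    d=rays(s,uv);o=np.array(s["origin"]); return o+d*((z-o[2])/d[:,2])[:,None]
def cloud(s):
    v,u=np.mgrid[:480,:640]; d=rays(s,np.c_[u.ravel(),v.ravel()])
    return (np.array(s["origin"])+d*s["depth"].reshape(-1,1)).reshape(480,640,3)
def proj(s,p):
    f=240/np.tan(np.radians(s["fov_y"])/2); q=(np.atleast_2d(p)-np.array(s["origin"]))@Rc(s)
    return np.c_[s["cx"]-f*q[:,0]/q[:,2], s["cy"]+f*q[:,1]/q[:,2]]
E
python3 - <<'E'
from h import *
for n in("top","scene"):
    s=snap(n); print({k:s[k] for k in s if k not in("image","depth")}); pickle.dump(s,open(n+"0.pkl","wb"))
    cv2.imwrite(f"pics/{n}0.png",s["image"][:,:,::-1])
print(robot.get_obs())
E
```

```text
{'fov_y': 48.425777353209895, 'cx': 318.035643306486, 'cy': 242.22126362222423, 'origin': array([ 0.28468616, -0.03259603,  1.35383533]), 'orientation': array([ 0.21673949, -0.00235561, -1.54020225])}
{'fov_y': 44.2498147714344, 'cx': 325.76527249071034, 'cy': 238.31024666649924, 'origin': array([ 1.11631987, -0.2595097 ,  1.14616619]), 'orientation': array([5.22848694e-01, 9.49719137e-04, 1.21690171e+00])}
{'time': 0.1, 'joint_positions': array([ 1.15489391e+00,  8.78575093e-02,  1.37207854e+00, -3.53481042e-06,
        1.68361367e+00, -1.03101348e-01]), 'qvel': array([-7.10611105e-04, -2.29944728e-03, -4.39180042e-03, -6.12250679e-05,
       -1.13525836e-03,  9.52064010e-04]), 'joint_torque': array([ 1.98138259e-03, -3.41255128e+01, -3.03300798e+01,  7.21106795e-02,
        3.04988748e-02, -1.11376605e-04]), 'tool_pos': array([0.1690545 , 0.5228554 , 0.20444659]), 'ee_rot': array([-3.13964561e+00, -1.97924816e-04,  2.82879100e+00]), 'wrist_force': array([-0.48556994,  0.32919294, -0.91338103]), 'wrist_torque': array([ 0.01052912, -0.03589133,  0.03678777]), 'finger_force': 0.0, 'width': 0.09417784650881263}
```

View pics/top0.png

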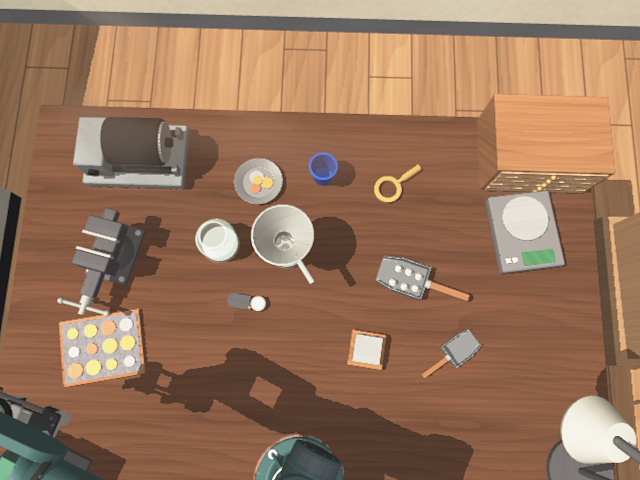

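View pics/scene0.png

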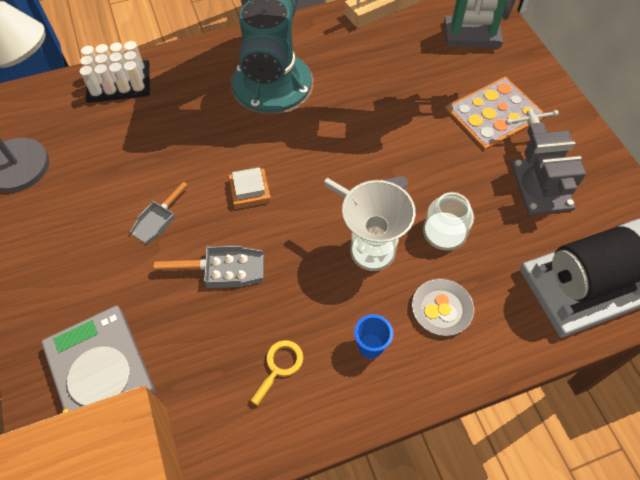

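The top view shows the funnel rim at about (283,236) with its handle ending at (312,281). The empty jar is at (217,240), and the larger scoop's pan is at (405,277) with its mouth to the left. The scene view agrees, with the funnel at (378,212), the empty jar at (449,220) and the scoop at (233,267).

Run:
```python
from h import *
t=pickle.load(open("top0.pkl","rb"));c=pickle.load(open("scene0.pkl","rb"))
for n,s in(("top",t),("scene",c)):
    P=cloud(s); ok=s["depth"]>0
    print(n,"valid",ok.mean(), "table z",np.median(P[...,2][ok]))
    m=ok&(P[...,2]>0.155)&(P[...,2]<0.18)&(P[...,0]>0.2)&(P[...,0]<.7)&(abs(P[...,1])<.4)
    n_,lab,st,ce=cv2.connectedComponentsWithStats(m.astype(np.uint8))
    for i in range(1,n_):
        if st[i,4]>30:
            q=P[lab==i]; print(st[i],q.mean(0).round(4),q.min(0).round(3),q.max(0).round(3)); 
    # scoop: points z .015-.04
    m=ok&(P[...,2]>0.008)&(P[...,2]<0.06)&(P[...,0]>0.2)&(P[...,0]<.7)&(abs(P[...,1])<.5)
    n_,lab,st,ce=cv2.connectedComponentsWithStats(m.astype(np.uint8))
    for i in range(1,n_):
        if st[i,4]>60:
            q=P[lab==i]; print(" low",st[i],q.mean(0).round(4),q.min(0).round(3),q.max(0).round(3)) 
a=cv2.resize(t["image"][185:325,180:320,::-1],None,fx=4,fy=4,interpolation=cv2.INTER_CUBIC)
b=cv2.resize(c["image"][170:285,315:485,::-1],None,fx=4,fy=4,interpolation=cv2.INTER_CUBIC)
cv2.imwrite("pics/a.png",a);cv2.imwrite("pics/b.png",b)
```

```text
top valid 0.99607421875 table z -4.769362891499096e-05
[ 252  205   63   80 1183] [0.5548 0.048  0.1639] [ 0.451 -0.021  0.155] [0.632 0.125 0.175]
 low [240 195  36   9 158] [0.6894 0.1355 0.0137] [0.677 0.09  0.008] [0.7   0.181 0.025]
 low [486 200  22  75 979] [ 0.6189 -0.4844  0.0349] [ 0.512 -0.5    0.008] [ 0.7   -0.461  0.055]
 low [108 225  37  61 970] [0.5304 0.4557 0.0224] [0.454 0.422 0.008] [0.61  0.499 0.06 ]
 low [202 225  19  16  80] [0.602  0.2547 0.0177] [0.577 0.229 0.008] [0.616 0.271 0.037]
 low [204 233  36  30 187] [0.5406 0.1991 0.0336] [0.52  0.176 0.008] [0.595 0.257 0.06 ]
 low [276 235  18  15 160] [0.5725 0.0578 0.0372] [0.551 0.036 0.008] [0.59  0.078 0.059]
 low [376 256  94  46 678] [ 0.4777 -0.3068  0.028 ] [ 0.438 -0.405  0.008] [ 0.547 -0.177  0.043]
 low [228 294  39  18 475] [0.4206 0.147  0.0199] [0.399 0.099 0.009] [0.44  0.194 0.028]
 low [  97  309   49   73 2488] [0.3027 0.4505 0.0126] [0.218 0.386 0.008] [0.395 0.5   0.057]
 low [422 329  60  49 345] [ 0.2955 -0.3471  0.0214] [ 0.252 -0.437  0.008] [ 0.371 -0.288  0.033]
 low [ 348  330   39
[... 678 characters left out ...]
.251 -0.439  0.008] [ 0.375 -0.288  0.031]
 low [439 200  27  18 325] [0.5393 0.2544 0.0339] [0.522 0.226 0.008] [0.567 0.273 0.06 ]
 low [423 214  48  36 556] [0.6015 0.1999 0.0346] [0.541 0.175 0.008] [0.624 0.263 0.06 ]
 low [367 227  16   8 100] [0.54   0.065  0.0474] [0.518 0.047 0.008] [0.555 0.085 0.059]
 low [350 241  47  29 499] [0.5972 0.0344 0.0342] [0.541 0.003 0.008] [0.614 0.093 0.06 ]
 low [ 153  246  110   42 1157] [ 0.4845 -0.298   0.0257] [ 0.441 -0.406  0.008] [ 0.551 -0.177  0.042]
 low [414 279  40  18 305] [0.6903 0.1366 0.0136] [0.677 0.09  0.008] [0.7   0.181 0.02 ]
 low [ 114  306   39   83 1238] [ 0.6279 -0.4858  0.0371] [ 0.516 -0.5    0.008] [ 0.7   -0.463  0.055]
```

View pics/a.png

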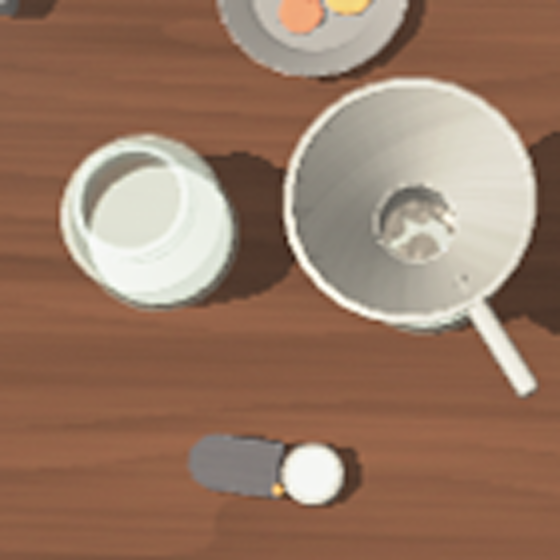

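View pics/b.png

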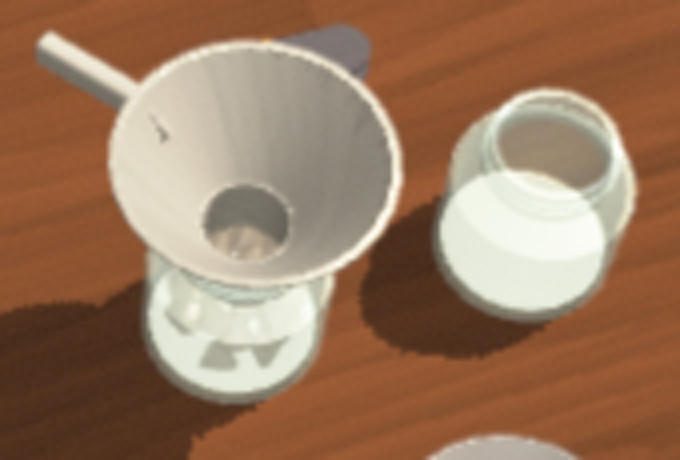

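```bash
cat >> h.py <<'E'
def circ(P):
    A=np.c_[2*P[:,:2],np.ones(len(P))]; x=np.linalg.lstsq(A,(P[:,:2]**2).sum(1),rcond=None)[0]
    return x[:2],np.sqrt(x[2]+x[0]**2+x[1]**2)
def circfit(P):
    for _ in range(4):
        c,r=circ(P); e=abs(np.linalg.norm(P[:,:2]-c,axis=1)-r); P=P[e<max(2*np.median(e),.002)]
    return c.round(4),round(r,4),len(P)
def boxed(P,lo,hi): return P[np.all((P>lo)&(P<hi),axis=-1)]
E
python3 - <<'E'
from h import *
for n in("top","scene"):
    s=pickle.load(open(n+"0.pkl","rb")); P=cloud(s)
    q=boxed(P,(.45,-.03,.155),(.65,.13,.176)); c,r,k=circfit(boxed(q,(.45,-.03,.163),(.65,.13,.175))); print(n,"funnel rim",c,r,k)
    d=np.linalg.norm(q[:,:2]-c,axis=1); h=q[d>.078]; a=h.mean(0); u=np.linalg.svd(h-a)[2][0]; print(" handle",len(h),a,u,np.degrees(np.arctan2(*(c-a[:2])[::-1])),d.max())
    for lo,hi in((.098,.112),(.02,.065)):
        j=boxed(P,(.48,.14,lo),(.66,.3,hi)); 
        if len(j)>10: print(" jar",lo,circfit(j),j[:,2].mean())
    for lo,hi in((.098,.112),(.02,.065)):
        j=boxed(P,(.48,-.03,lo),(.66,.13,hi)); 
        if len(j)>10: print(" fulljar",lo,circfit(j))
    k=boxed(P,(.42,-.42,.008),(.56,-.17,.06)); 
    im=s["image"].astype(int); v=(im[...,0]-im[...,2]); m=np.all((P>(.42,-.42,.008))&(P<(.56,-.17,.06)),axis=-1)
    w=P[m&(v>50)]; g=P[m&(v<=50)]
    a=w.mean(0); e=np.linalg.svd(w-a)[2][0]; e*=np.sign(e[1])
    print(" wood",len(w),a,w.min(0),w.max(0),"dir",np.degrees(np.arctan2(e[1],e[0])),"z90",np.percentile(w[:,2],[10,50,90]))
    print(" pan",len(g),g.mean(0),"back->",g.min(0),g.max(0)); t=(g-a)@e; print(" along",t.min(),t.max(),((w-a)@e).min(),((w-a)@e).max())
    box,ang,_=None,None,None
    print(" pan rect",cv2.minAreaRect(g[:,:2].astype(np.float32)*1000))
E
```

```text
top funnel rim [0.5596 0.0533] 0.0688 393
 handle 125 [ 0.47334262 -0.00417022  0.16584543] [-0.82997571 -0.55749331 -0.01848072] 33.67410947016398 0.12826500125210397
 jar 0.098 (array([0.5697, 0.2252]), np.float64(0.0324), 157) 0.10402859006658687
 jar 0.02 (array([0.5691, 0.2248]), np.float64(0.048), 197) 0.04065925857533358
 fulljar 0.098 (array([0.5607, 0.054 ]), np.float64(0.0247), 99)
 fulljar 0.02 (array([0.5467, 0.0505]), np.float64(0.0353), 68)
 wood 332 [ 0.46333207 -0.3542226   0.03217344] [ 0.42440698 -0.41359272  0.00801026] [ 0.55303718 -0.19176829  0.04124684] dir 70.1329523299217 z90 [0.02664405 0.03359615 0.03758784]
 pan 645 [ 0.49267754 -0.25877429  0.01907117] back-> [ 0.43947461 -0.40445627  0.00800902] [ 0.54736743 -0.17660687  0.04276415]
 along -0.05265341788565325 0.17815723327604618 -0.05315377311966744 0.1820929043645692
 pan rect ((482.28802490234375, -295.19903564453125), (229.16062927246094, 88.01105499267578), 72.81514739990234)
scene funnel rim [0.5624 0.0521] 0.069 421
 handle 171 [ 0.47793503 -0.0059315   0.16445748] [0.84666732 0.5321136  0.0030947
[... 151 characters left out ...]
2246]), np.float64(0.0482), 645) 0.04201680792811613
 fulljar 0.098 (array([0.563 , 0.0536]), np.float64(0.0244), 106)
 fulljar 0.02 (array([0.5719, 0.0483]), np.float64(0.0401), 290)
 wood 443 [ 0.46633304 -0.35676233  0.03245902] [ 0.44141228 -0.40645227  0.0080847 ] [ 0.55307612 -0.26990152  0.03967486] dir 70.60578510188712 z90 [0.02637861 0.03327059 0.03696569]
 pan 1030 [ 0.49628634 -0.25942042  0.01912606] back-> [ 0.44226426 -0.39811401  0.00800351] [ 0.55071321 -0.17660501  0.04187819]
 along -0.041261899480878335 0.17926199922381156 -0.05117146898652877 0.11024177476691163
 pan rect ((487.2196960449219, -291.0142517089844), (221.3538818359375, 90.62931060791016), 74.86138153076172)
```

```bash
cat >> h.py <<'E'
def go(p,yaw,tilt=0):
    """delta for TCP to p, tool x along yaw (deg); tilt>0: nose-down (tool x dips) deg"""
    o=robot.get_obs(); R0=R.from_euler("xyz",o["ee_rot"])
    Rt=R.from_euler("z",yaw,degrees=True)*R.from_euler("y",tilt,degrees=True)*R.from_euler("x",180,degrees=True)
    rv=(R0.inv()*Rt).as_rotvec(); d=R0.inv().apply(np.array(p)-o["tool_pos"])*100
    print("q",o["joint_positions"].round(2),"t",o["time"],"pos",o["tool_pos"].round(4),"rpy",np.degrees(o["ee_rot"]).round(2),"F",o["wrist_force"].round(2),"w",round(o["width"],4))
    print("delta",rv.round(3),d.round(2))
    with open("log.txt","a") as f: f.write(repr([list(map(float,o[k])) for k in("joint_positions","tool_pos","ee_rot")])+"\n")
E
python3 - <<'E'
from h import *
go((.4764,-.0043,.24),34)
for n in("top","scene"):
    s=pickle.load(open(n+"0.pkl","rb")); P=cloud(s); im=s["image"].astype(int); v=im[...,0]-im[...,2]
    m=np.all((P>(.43,-.42,.02))&(P<(.51,-.29,.045)),axis=-1)&(v>50); w=P[m]
    a=w.mean(0); e=np.linalg.svd(w[:,:2]-a[:2])[2][0]; e*=np.sign(e[1]); n2=np.array([-e[1],e[0]])
    t=(w-a)[:,:2]@e; print(n,len(w),"wood dir",np.degrees(np.arctan2(e[1],e[0])),a,"along",t.min(),t.max())
    # pan: grey tall points; lateral centre in bins
    g=boxed(P,(.42,-.42,.008),(.57,-.16,.05)); T=(g[:,:2]-a[:2])@e; L=(g[:,:2]-a[:2])@n2
    for b in np.arange(-.06,.2,.02):
        k=(T>b)&(T<b+.02); 
        if k.sum()>5: print("  %.2f"%b,k.sum(),L[k].min().round(4),L[k].max().round(4),((L[k].min()+L[k].max())/2).round(4))
    print("  tmax",T.max(),T.min())
E
```

```text
q [ 1.15  0.09  1.37 -0.    1.68 -0.1 ] t 0.1 pos [0.1691 0.5229 0.2044] rpy [-1.7989e+02 -1.0000e-02  1.6208e+02] F [-0.49  0.33 -0.91] w 0.0942
delta [-1.000e-03  2.000e-03  2.235e+00] [-45.46 -40.71  -3.49]
top 314 wood dir 72.10095580154008 [ 0.46050612 -0.35641818  0.03349478] along -0.050387871285165066 0.051193812201088276
  -0.06 36 -0.0524 0.0079 -0.0222
  -0.04 62 -0.0103 0.0081 -0.0011
  -0.02 65 -0.0996 0.0082 -0.0457
  0.00 67 -0.0659 0.0078 -0.0291
  0.02 62 -0.0613 0.0088 -0.0263
  0.04 71 -0.0625 0.0364 -0.013
  0.06 177 -0.0684 0.0422 -0.0131
  0.08 90 -0.0449 0.0425 -0.0012
  0.10 132 -0.0561 0.0425 -0.0068
  0.12 114 -0.0437 0.0817 0.019
  0.14 60 -0.0424 0.054 0.0058
  0.16 41 -0.056 0.0364 -0.0098
  tmax 0.18810333037822674 -0.050387871285165066
scene 439 wood dir 71.94013190037384 [ 0.46595229 -0.35709082  0.03265214] along -0.05071665744794652 0.04980758193034258
  -0.06 43 -0.0078 0.0097 0.0009
  -0.04 92 -0.0085 0.0124 0.002
  -0.02 92 -0.0076 0.0119 0.0022
  0.00 85 -0.0074 0.0249 0.0087
  0.02 94 -0.0822 0.0125 -0.0348
  0.04 111 -0.0404 0.0416 0.0006
  0.06 268 -0.0438 0.046 0.0011
  0.08 157 -0.0422 0.0464 0.0021
  0.10 193 -0.0536 0.0469 -0.0034
  0.12 180 -0.0425 0.0489 0.0032
  0.14 86 -0.0392 0.0425 0.0016
  0.16 73 -0.035 0.0971 0.0311
  tmax 0.178888304716879 -0.05071665744794652
```

Emit:
move_arm:
  deltas: [0,0,2.235,-45.5,-40.7,-3.5,-1,0,0,2.235,-45.5,-40.7,-3.5,-1,0,0,2.235,-45.5,-40.7,-3.5,-1,0,0,2.235,-45.5,-40.7,-3.5,-1,0,0,2.235,-45.5,-40.7,-3.5,-1,0,0,2.235,-45.5,-40.7,-3.5,-1,0,0,2.235,-45.5,-40.7,-3.5,-1,0,0,2.235,-45.5,-40.7,-3.5,-1]

```text
time: 0.9
tool_pos: [0.3708, 0.1765, 0.2282]
ee_rot: [3.142, -0.0, 1.623]
wrist_force: [0.8, 0.4, -0.8]
width: 0.0941
finger_force: 0.0
```

```bash
python3 -c "
from h import *
go((.4764,-.0043,.24),34)"
```

```text
q [ 0.31 -0.23  1.62  0.    1.75  0.25] t 0.9 pos [0.3708 0.1765 0.2282] rpy [ 1.800e+02 -1.000e-02  9.299e+01] F [ 0.83  0.37 -0.76] w 0.0941
delta [-0.    -0.     1.029] [-18.61   9.6   -1.18]
```

Emit:
move_arm:
  deltas: [0,0,1.03,-18.6,9.6,-1.2,-1,0,0,1.03,-18.6,9.6,-1.2,-1,0,0,1.03,-18.6,9.6,-1.2,-1,0,0,1.03,-18.6,9.6,-1.2,-1,0,0,1.03,-18.6,9.6,-1.2,-1,0,0,1.03,-18.6,9.6,-1.2,-1,0,0,1.03,-18.6,9.6,-1.2,-1,0,0,1.03,-18.6,9.6,-1.2,-1]

```text
time: 1.7
tool_pos: [0.477, -0.002, 0.2397]
ee_rot: [-3.141, 0.001, 0.598]
wrist_force: [-0.7, 0.4, -0.1]
width: 0.094
finger_force: 0.0
```

```bash
python3 -c "
from h import *
go((.4764,-.0043,.139),34)"
```

```text
q [-0.12 -0.08  1.47  0.    1.75  0.85] t 1.7 pos [ 0.477  -0.002   0.2397] rpy [-1.7995e+02  5.0000e-02  3.4290e+01] F [-0.72  0.38 -0.08] w 0.094
delta [-0.001  0.001  0.005] [-0.17  0.17 10.07]
```

Emit:
move_arm:
  deltas: [0,0,0,-0.1,0.2,5,-1,0,0,0,-0.1,0.2,10,-1,0,0,0,-0.1,0.2,10,-1,0,0,0,-0.1,0.2,10,-1,0,0,0,-0.1,0.2,10,1,0,0,0,-0.1,0.2,10,1,0,0,0,-0.1,0.2,10,1,0,0,0,-0.1,0.2,10,1]

```text
time: 2.5
tool_pos: [0.4787, -0.004, 0.1423]
ee_rot: [3.139, -0.003, 0.599]
wrist_force: [0.5, 0.4, -0.4]
width: 0.0653
finger_force: 0.0
```

Emit:
move_arm:
  deltas: [0,0,0,0,0,0,1,0,0,0,0,0,0,1,0,0,0,0,0,0,1,0,0,0,0,0,0,1,0,0,0,0,0,0,1,0,0,0,0,0,0,1]

```text
time: 3.1
tool_pos: [0.4774, -0.0039, 0.1403]
ee_rot: [-3.141, 0.0, 0.599]
wrist_force: [0.2, 0.0, -0.3]
width: 0.0175
finger_force: 0.0
```

```bash
python3 -c "
from h import *
go((.4764,-.0043,.139),34); print(robot.get_obs()['finger_force'])"
```

```text
q [-0.13 -0.05  1.64  0.    1.55  0.84] t 3.1 pos [ 0.4774 -0.0039  0.1403] rpy [-179.99    0.     34.31] F [ 0.16  0.02 -0.35] w 0.0175
delta [-0.     0.     0.005] [-0.1  -0.03  0.13]
0.0
```

Emit:
move_arm:
  deltas: [0,0,0,0,0,0,1,0,0,0,0,0,0,1,0,0,0,0,0,0,1,0,0,0,0,0,0,1]

```text
time: 3.5
tool_pos: [0.4774, -0.0039, 0.1403]
ee_rot: [-3.141, 0.0, 0.599]
wrist_force: [-0.4, 0.3, -0.1]
width: 0.0118
finger_force: 30.0
```

Emit:
move_arm:
  deltas: [0,0,0,0,0,-0.5,1,0,0,0,0,0,-1.5,1,0,0,0,0,0,-3,1,0,0,0,0,0,-4.5,1,0,0,0,0,0,-6,1,0,0,0,0,0,-7,1,0,0,0,0,0,-7,1,0,0,0,0,0,-7,1]

```text
time: 4.3
tool_pos: [0.4774, -0.0039, 0.2103]
ee_rot: [-3.141, 0.0, 0.599]
wrist_force: [-0.2, 0.3, -2.2]
width: 0.0117
finger_force: 30.0
```

```bash
cat > fun.py <<'E'
from h import *
import sys
go((.4764+.0102,-.0043+.1721,.21),34); pic=None
for n in("top","scene"):
    s=snap(n); P=cloud(s); zb=robot.get_obs()["tool_pos"][2]; g=robot.get_obs()["tool_pos"][:2]
    q=P[(abs(P[...,2]-zb-.025)<.03)&(np.linalg.norm(P[...,:2]-g,axis=-1)<.2)]
    k=q[q[:,2]>zb+.019]; c,r,m=circfit(k); print(n,c,r,m)
    d=np.linalg.norm(k[:,:2]-c,axis=1); e=k[abs(d-.069)<.004]; A=np.c_[e[:,:2]-c,np.ones(len(e))]
    print("  rim plane slope,z",np.linalg.lstsq(A,e[:,2],rcond=None)[0].round(4))
    b=boxed(P,(.48,.14,.098),(.66,.3,.112)); 
    if len(b)>30: print("  jar",circfit(b))
    b=boxed(P,(.48,-.03,.098),(.66,.13,.112)); 
    if len(b)>30: print("  fulljar",circfit(b))
    if len(sys.argv)>1: cv2.imwrite(f"pics/{n}_{sys.argv[1]}.png",s["image"][:,:,::-1])
E
python3 fun.py lift
```

```text
q [-0.13 -0.08  1.53  0.    1.69  0.84] t 4.3 pos [ 0.4774 -0.0039  0.2103] rpy [-179.99    0.     34.3 ] F [-0.24  0.3  -2.15] w 0.0117
delta [-0.     0.     0.005] [ 10.44 -13.67   0.03]
top [0.5608 0.0532] 0.0681 260
  rim plane slope,z [-0.0102 -0.0116  0.2368]
  jar (array([0.5697, 0.2256]), np.float64(0.0325), 142)
scene [0.5628 0.0516] 0.0684 650
  rim plane slope,z [ 0.0099 -0.0164  0.236 ]
  jar (array([0.5732, 0.2246]), np.float64(0.0322), 223)
  fulljar (array([0.5636, 0.0529]), np.float64(0.0327), 175)
```

```bash
python3 -c "
from h import *
go((.4871,.1688,.2103),34.3)"
```

```text
q [-0.13 -0.08  1.53  0.    1.69  0.84] t 4.4 pos [ 0.477  -0.0039  0.2094] rpy [-1.7993e+02  8.0000e-02  3.4310e+01] F [-0.07  0.44 -1.33] w 0.0119
delta [-0.001  0.001  0.   ] [ 10.57 -13.69  -0.09]
```

Emit:
move_arm:
  deltas: [0,0,0,1.5,-2,0,1,0,0,0,3.5,-4.5,0,1,0,0,0,6,-7.7,0,1,0,0,0,8,-10.5,0,1,0,0,0,9.6,-12.5,0,1,0,0,0,10.55,-13.7,0,1,0,0,0,10.55,-13.7,0,1,0,0,0,10.55,-13.7,0,1]

```text
time: 5.2
tool_pos: [0.4872, 0.168, 0.2099]
ee_rot: [3.141, 0.001, 0.599]
wrist_force: [-0.2, -0.7, -2.1]
width: 0.012
finger_force: 30.0
```

```bash
python3 fun.py over; python3 -c "
from h import *
go((.4871,.1688,.1403),34.3)"
```

```text
q [ 0.22  0.01  1.44 -0.    1.69  1.19] t 5.2 pos [0.4872 0.168  0.2099] rpy [1.7998e+02 8.0000e-02 3.4300e+01] F [-0.23 -0.69 -2.08] w 0.012
delta [0.    0.001 0.005] [-0.06 -0.02 -0.01]
top [0.5699 0.2253] 0.0694 98
  rim plane slope,z [-0.0059 -0.0092  0.2366]
  fulljar (array([0.56 , 0.054]), np.float64(0.0323), 149)
scene [0.5732 0.223 ] 0.0684 612
  rim plane slope,z [ 0.0099 -0.0175  0.2365]
  jar (array([0.5732, 0.2247]), np.float64(0.0327), 160)
  fulljar (array([0.5637, 0.0528]), np.float64(0.0325), 225)
q [ 0.22  0.01  1.44 -0.    1.69  1.19] t 5.3 pos [0.4874 0.1675 0.2102] rpy [1.7998e+02 4.0000e-02 3.4220e+01] F [-0.31 -0.19 -2.39] w 0.0116
delta [ 0.     0.001 -0.001] [ 0.05 -0.13  6.99]
```

Emit:
move_arm:
  deltas: [0,0,0,0,-0.1,1.5,1,0,0,0,0,-0.1,3,1,0,0,0,0,-0.1,4,1,0,0,0,0,-0.1,5,1,0,0,0,0,-0.1,5.8,1,0,0,0,0,-0.1,6.3,1,0,0,0,0,-0.1,6.6,1,0,0,0,0,-0.1,6.6,1]

```text
time: 6.1
tool_pos: [0.4867, 0.1696, 0.1441]
ee_rot: [-3.141, 0.0, 0.599]
wrist_force: [0.9, 0.3, -1.7]
width: 0.0122
finger_force: 30.0
```

Emit:
move_arm:
  deltas: [0,0,0,0,0,0.2,1,0,0,0,0,0,0.4,1,0,0,0,0,0,0.5,1,0,0,0,0,0,0.5,1]

```text
time: 6.5
tool_pos: [0.4871, 0.1696, 0.1402]
ee_rot: [3.141, -0.001, 0.599]
wrist_force: [-2.3, -1.0, 1.1]
width: 0.0116
finger_force: 30.0
```

```bash
python3 fun.py home
```

```text
q [0.23 0.03 1.56 0.   1.55 1.2 ] t 6.5 pos [0.4871 0.1696 0.1402] rpy [ 1.7997e+02 -7.0000e-02  3.4310e+01] F [-2.25 -0.97  1.1 ] w 0.0116
delta [ 0.    -0.001  0.005] [-0.13  0.12 -6.98]
top [0.5704 0.2253] 0.0681 124
  rim plane slope,z [-0.0077 -0.0025  0.1676]
  fulljar (array([0.56  , 0.0539]), np.float64(0.0324), 149)
scene [0.5728 0.2248] 0.0681 544
  rim plane slope,z [ 0.0155 -0.0175  0.1671]
  jar (array([0.577 , 0.2218]), np.float64(0.0298), 152)
  fulljar (array([0.564 , 0.0527]), np.float64(0.0326), 212)
```

Emit:
move_arm:
  deltas: [0,0,0,0,0,0,-0.2,0,0,0,0,0,0,-0.2,0,0,0,0,0,0,-0.2,0,0,0,0,0,0,-0.2,0,0,0,0,0,0,-0.2,0,0,0,0,0,-3,-0.2,0,0,0,0,0,-8,-0.2,0,0,0,0,0,-8,-0.2]

```text
time: 7.4
tool_pos: [0.4902, 0.1704, 0.2272]
ee_rot: [3.137, -0.013, 0.599]
wrist_force: [0.2, -0.1, 0.2]
width: 0.0563
finger_force: 0.0
```

```bash
sed -i 's/zb=robot.get_obs()\["tool_pos"\]\[2\]/zb=.1403/; s/g=robot.get_obs()\["tool_pos"\]\[:2\]/g=np.array([.487,.169])/; s/ if len(sys.argv)>1: cv/ if n=="scene": cv/' fun.py; sed -i 's/sys.argv\[1\]/sys.argv[-1]/' fun.py; python3 fun.py rel; python3 -c "
from h import *
go((.462,-.357,.12),72)
go((.462,-.357,.12),72-180)"
```

```text
q [0.23 0.   1.42 0.   1.71 1.2 ] t 7.4 pos [0.4902 0.1704 0.2272] rpy [179.71  -0.76  34.31] F [ 0.21 -0.08  0.17] w 0.0563
delta [ 0.005 -0.013  0.005] [-0.47 -0.    1.72]
top [0.5709 0.2286] 0.0687 51
  rim plane slope,z [-0.0216  0.0253  0.1687]
  fulljar (array([0.5601, 0.054 ]), np.float64(0.0324), 149)
scene [0.572  0.2243] 0.0684 586
  rim plane slope,z [ 0.008  -0.02    0.1671]
  jar (array([0.5776, 0.2226]), np.float64(0.0294), 141)
  fulljar (array([0.5638, 0.0528]), np.float64(0.0325), 240)
q [0.23 0.01 1.42 0.   1.71 1.2 ] t 7.5 pos [0.4878 0.1698 0.2213] rpy [179.92  -0.23  34.31] F [ 0.95  0.44 -0.87] w 0.0564
delta [ 0.003 -0.003 -0.658] [-31.86  42.04  10.06]
q [0.23 0.01 1.42 0.   1.71 1.2 ] t 7.5 pos [0.4878 0.1698 0.2213] rpy [179.92  -0.23  34.31] F [ 0.95  0.44 -0.87] w 0.0564
delta [-0.004 -0.003  2.484] [-31.86  42.04  10.06]
```

View pics/scene_rel.png

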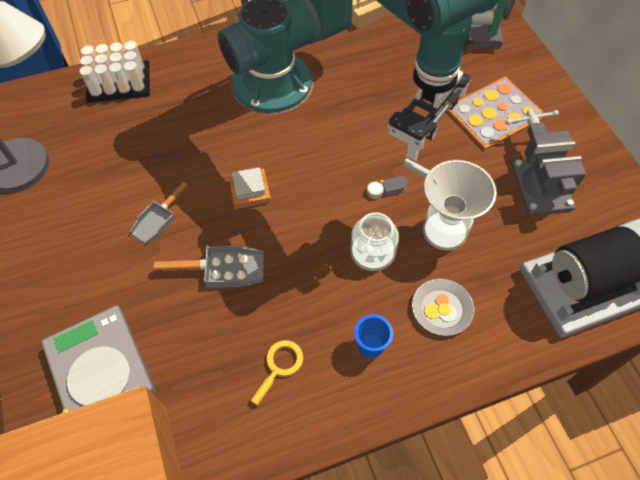

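The scene view shows the funnel standing in the empty jar's neck at (460,190). The full jar is at (375,240) and the scoop is untouched at (233,267). I'll go to the scoop next.

Emit:
move_arm:
  deltas: [0,0,-0.66,-31.9,42,0,-0.2,0,0,-0.66,-31.9,42,0,-0.2,0,0,-0.66,-31.9,42,0,-0.2,0,0,-0.66,-31.9,42,0,-0.2,0,0,-0.66,-31.9,42,0,-0.2,0,0,-0.66,-31.9,42,0,-0.2,0,0,-0.66,-31.9,42,0,-0.2,0,0,-0.66,-31.9,42,0,-0.2]

```text
time: 8.3
tool_pos: [0.4673, -0.2026, 0.2174]
ee_rot: [-3.139, -0.001, 1.259]
wrist_force: [0.8, -0.7, 0.0]
width: 0.0566
finger_force: 0.0
```

```bash
python3 -c "
from h import *
go((.4625,-.357,.12),72)"
```

```text
q [-0.52 -0.    1.44  0.    1.71 -0.21] t 8.3 pos [ 0.4673 -0.2026  0.2174] rpy [-1.7984e+02 -5.0000e-02  7.2120e+01] F [ 0.75 -0.68  0.01] w 0.0566
delta [-0.003 -0.001  0.002] [-14.85   4.31   9.71]
```

Emit:
move_arm:
  deltas: [0,0,0,-5,1.4,0,-0.2,0,0,0,-10,2.9,4,-0.2,0,0,0,-13,3.7,8,-0.2,0,0,0,-13,3.7,10,-0.2,0,0,0,-13,3.7,10,-0.2,0,0,0,-13,3.7,10,-0.2]

```text
time: 8.9
tool_pos: [0.463, -0.3351, 0.1179]
ee_rot: [-3.138, -0.002, 1.259]
wrist_force: [0.1, -0.4, 1.2]
width: 0.0564
finger_force: 0.0
```

```bash
python3 -c "
from h import *
go((.4625,-.357,.009),72)
s=snap('top'); c=snap('scene')
cv2.imwrite('pics/g.png',np.hstack([cv2.resize(s['image'][230:330,350:490,::-1],None,fx=2.8,fy=2.8),cv2.resize(c['image'][220:320,140:280,::-1],None,fx=2.8,fy=2.8)]))"
```

```text
q [-0.73  0.17  1.45  0.    1.52 -0.41] t 8.9 pos [ 0.463  -0.3351  0.1179] rpy [-1.798e+02 -1.300e-01  7.211e+01] F [ 0.14 -0.4   1.22] w 0.0564
delta [-0.003 -0.002  0.002] [-2.12  0.66 10.88]
```

View pics/g.png

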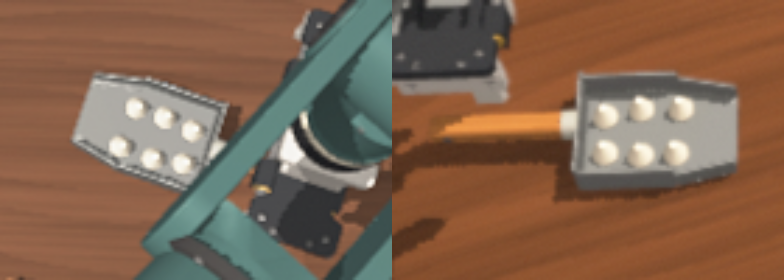

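The crops show the scoop with all six cones. The gripper is beside the handle, so I'll descend and pinch.

Emit:
move_arm:
  deltas: [-0.003,0,0,-2.1,0.6,4,-0.2,-0.003,0,0,-2.1,0.6,7,-0.2,-0.003,0,0,-2.1,0.6,9,-0.2,-0.003,0,0,-2.1,0.6,10.4,-0.2,-0.003,0,0,-2.1,0.6,10.8,-0.2,-0.003,0,0,-2.1,0.6,10.8,1,-0.003,0,0,-2.1,0.6,10.8,1,-0.003,0,0,-2.1,0.6,10.8,1]

```text
time: 9.8
tool_pos: [0.4641, -0.3586, 0.0132]
ee_rot: [3.136, 0.001, 1.259]
wrist_force: [-0.2, 0.7, 0.3]
width: 0.0357
finger_force: 0.0
```

Emit:
move_arm:
  deltas: [0,0,0,0,0,0,1,0,0,0,0,0,0,1,0,0,0,0,0,0,1,0,0,0,0,0,0,1,0,0,0,0,0,0,1]

```text
time: 10.3
tool_pos: [0.4632, -0.3582, 0.0117]
ee_rot: [3.138, 0.0, 1.259]
wrist_force: [-0.1, -0.6, 2.1]
width: 0.0176
finger_force: 30.0
```

Run:
```python
from h import *
go((.4625,-.357,.008),72)
print(robot.get_obs()["finger_force"])
# fit kinematics
from scipy.optimize import least_squares
D=[eval(l) for l in open("log.txt")]; q=np.array([d[0] for d in D]); p=np.array([d[1] for d in D]); e=np.array([d[2] for d in D])
def fk(x,q):
    h,L1,L2,Lt,lat,a=x; r=a+L1*np.sin(q[:,1])+L2*np.sin(q[:,1]+q[:,2])+Lt*np.sin(q[:,1]+q[:,2]+q[:,4])
    z=h+L1*np.cos(q[:,1])+L2*np.cos(q[:,1]+q[:,2])+Lt*np.cos(q[:,1]+q[:,2]+q[:,4]); c,s=np.cos(q[:,0]),np.sin(q[:,0])
    return np.c_[r*c-lat*s,r*s+lat*c,z]
s=least_squares(lambda x:np.r_[(fk(x,q)-p).ravel(), .003*(x-[.3,.4,.4,.3,.05,0])],[.3,.4,.4,.3,.05,0])
print(s.x.round(3),abs(fk(s.x,q)-p).max())
```

```text
q [-0.76  0.28  1.55  0.    1.32 -0.44] t 10.3 pos [ 0.4632 -0.3582  0.0117] rpy [1.7981e+02 2.0000e-02 7.2120e+01] F [-0.11 -0.57  2.07] w 0.0176
delta [0.003 0.    0.002] [ 0.1  -0.1   0.37]
29.994136691093445
[0.374 0.372 0.503 0.595 0.057 0.004] 0.013914327858467301
```

Emit:
move_arm:
  deltas: [0.003,0,0,0,0,0,0.5,0.003,0,0,0,0,0,0.5,0.003,0,0,0,-0.05,0.4,0.5,0.003,0,0,0,-0.05,0.4,0.5,0.003,0,0,0,-0.05,0.4,1,0.003,0,0,0,-0.05,0.4,1,0.003,0,0,0,-0.05,0.4,1,0.003,0,0,0,-0.05,0.4,1]

```text
time: 11.1
tool_pos: [0.4626, -0.3576, 0.0072]
ee_rot: [-3.141, -0.0, 1.259]
wrist_force: [0.3, 0.0, -0.9]
width: 0.0178
finger_force: 30.0
```

Emit:
move_arm:
  deltas: [0,0,0,0,0,0,1,0,0,0,0,0,0,1,0,0,0,0,0,-0.3,1,0,0,0,0,0,-1,1,0,0,0,0,0,-2,1,0,0,0,0,0,-3,1,0,0,0,0,0,-3,1]

```text
time: 11.8
tool_pos: [0.464, -0.3591, 0.0403]
ee_rot: [3.137, 0.002, 1.259]
wrist_force: [1.0, -1.2, -1.5]
width: 0.0179
finger_force: 30.0
```

```bash
cat > sc.py <<'E'
from h import *
go((.632,.058,.25),110); o=robot.get_obs(); z0=o["tool_pos"][2]-.007
R0=R.from_euler("xyz",o["ee_rot"])*R.from_euler("x",180,degrees=True)
for n in("top","scene"):
    s=snap(n);P=cloud(s);L=R0.inv().apply(P.reshape(-1,3)-o["tool_pos"]-[0,0,.019])
    L=L[(L[:,0]>.04)&(L[:,0]<.2)&(abs(L[:,1])<.06)&(abs(L[:,2])<.06)]
    f=L[(abs(L[:,1])<.028)&(L[:,0]>.07)&(L[:,2]<-.012)]; A=np.c_[f[:,0],f[:,1],np.ones(len(f))]
    for _ in range(4):
        x=np.linalg.lstsq(A,f[:,2],rcond=None)[0]; r=f[:,2]-A@x; k=r<np.median(r)+.003; A,f=A[k],f[k]
    print(n,"floor slope deg",np.degrees(x[:2]).round(1),"z@0",x[2].round(4),"xmax",np.percentile(L[:,0],99.5).round(4),"y",np.percentile(L[:,1],[1,99]).round(4))
E
python3 sc.py
```

```text
q [-0.76  0.25  1.52  0.    1.37 -0.44] t 11.8 pos [ 0.464  -0.3591  0.0403] rpy [1.7973e+02 1.2000e-01 7.2120e+01] F [ 1.   -1.15 -1.51] w 0.0179
delta [ 0.004  0.004 -0.661] [ 44.81   3.28 -21.05]
top floor slope deg [-19.3   0.5] z@0 0.0057 xmax 0.1991 y [-0.0583  0.0582]
scene floor slope deg [-19.  10.] z@0 0.0036 xmax 0.1996 y [-0.0581  0.0519]
```

Emit:
move_arm:
  deltas: [0.003,0,0,0,0,-2,1,0.003,0,0,0,0,-5,1,0.003,0,0,0,0,-9,1,0.003,0,0,0,0,-13,1,0.003,0,0,0,0,-17,1,0.003,0,0,0,0,-20,1,0.003,0,0,0,0,-22,1,0.003,0,0,0,0,-22,1]

```text
time: 12.7
tool_pos: [0.4636, -0.3587, 0.2612]
ee_rot: [3.138, 0.003, 1.259]
wrist_force: [0.6, 0.1, -1.3]
width: 0.0173
finger_force: 30.0
```

```bash
python3 sc.py; python3 -c "
from h import *
t=snap('scene'); cv2.imwrite('pics/l.png',t['image'][40:320,60:420,::-1])"
```

```text
q [-0.75  0.16  1.18 -0.    1.8  -0.44] t 12.7 pos [ 0.4636 -0.3587  0.2612] rpy [1.7981e+02 1.7000e-01 7.2130e+01] F [ 0.59  0.05 -1.31] w 0.0173
delta [ 0.002  0.004 -0.661] [44.83  3.23  1.  ]
top floor slope deg [-1.8 -0.2] z@0 -0.0221 xmax 0.1793 y [-0.0406  0.0441]
scene floor slope deg [-1.7 -0.3] z@0 -0.0247 xmax 0.1795 y [-0.0437  0.0426]
```

View pics/l.png

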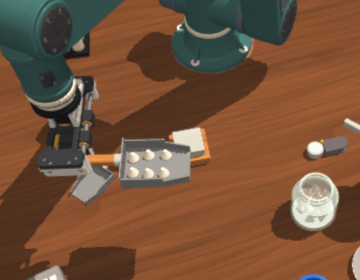

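Emit:
move_arm:
  deltas: [0,0,-0.015,1,0.1,0,1,0,0,-0.046,3,0.3,0.1,1,0,0,-0.092,6,0.6,0.15,1,0,0,-0.153,9.9,1.05,0.25,1,0,0,-0.214,13.9,1.5,0.35,1,0,0,-0.275,17.6,1.9,0.45,1,0,0,-0.32,20.5,2.2,0.5,1,0,0,-0.345,22,2.35,0.55,1]

```text
time: 13.65
tool_pos: [0.5527, -0.1524, 0.25]
ee_rot: [-3.136, -0.003, 1.609]
wrist_force: [-0.3, -0.6, -1.5]
width: 0.018
finger_force: 30.0
```

```bash
python3 -c "
from h import *
go((.639,.037,.25),110)"
```

```text
q [-0.37  0.14  1.22  0.    1.78 -0.41] t 13.65 pos [ 0.5527 -0.1524  0.25  ] rpy [-179.69   -0.18   92.18] F [-0.33 -0.55 -1.47] w 0.018
delta [-0.005 -0.004 -0.311] [1.86e+01 9.34e+00 1.00e-02]
```

Emit:
move_arm:
  deltas: [0,0,-0.022,1.3,0.65,0,1,0,0,-0.068,4,2,0,1,0,0,-0.127,7.5,3.8,0,1,0,0,-0.186,11,5.5,0,1,0,0,-0.24,14.1,7.1,0,1,0,0,-0.276,16.3,8.2,0,1,0,0,-0.3,17.6,8.8,0,1,0,0,-0.31,18.3,9.2,0,1]

```text
time: 14.45
tool_pos: [0.6386, 0.0307, 0.2511]
ee_rot: [-3.138, -0.002, 1.915]
wrist_force: [-0.7, 0.3, -1.3]
width: 0.0175
finger_force: 30.0
```

```bash
cat >> h.py <<'E'
def lipgo(lip,m,th,C=(-.178,0,.0095)):
    v=(R.from_euler("z",m,degrees=True)*R.from_euler("y",th,degrees=True)).apply(C); go(np.array(lip)+v,m,th); print("tcp",np.array(lip)+v)
E
python3 sc.py; python3 -c "
from h import *
lipgo((.5785,.204,.195),110,15)"
```

```text
q [-0.04  0.29  1.04  0.    1.81 -0.38] t 14.45 pos [0.6386 0.0307 0.2511] rpy [-1.798e+02 -1.100e-01  1.097e+02] F [-0.68  0.25 -1.26] w 0.0175
delta [-0.004 -0.002 -0.005] [2.79 0.3  0.11]
top floor slope deg [-1.9 -0.4] z@0 -0.0221 xmax 0.1798 y [-0.0403  0.0411]
scene floor slope deg [-2.1 -0.4] z@0 -0.0206 xmax 0.1799 y [-0.0432  0.041 ]
q [-0.04  0.29  1.04  0.    1.81 -0.38] t 14.55 pos [0.6385 0.0302 0.2513] rpy [-1.7982e+02 -1.1000e-01  1.0965e+02] F [-0.06 -0.45 -1.62] w 0.0176
delta [-0.004 -0.264 -0.006] [1.44 0.3  0.1 ]
tcp [0.63646421 0.04474464 0.25024609]
```

Emit:
move_arm:
  deltas: [0,-0.04,0,0.2,0.1,0,1,0,-0.1,0,0.5,0.1,0,1,0,-0.16,0,0.8,0.2,0,1,0,-0.22,0,1.1,0.3,0,1,0,-0.25,0,1.3,0.3,0.1,1,-0.004,-0.264,-0.006,1.4,0.3,0.1,1,-0.004,-0.264,-0.006,1.4,0.3,0.1,1]

```text
time: 15.25
tool_pos: [0.636, 0.0439, 0.2509]
ee_rot: [3.141, 0.262, 1.919]
wrist_force: [0.4, 0.6, -1.8]
width: 0.0178
finger_force: 30.0
```

```bash
python3 sc.py; python3 -c "
from h import *
for t in(30,45,55,62): lipgo((.5785,.204,.193),110,t)
s=snap('scene');c=snap('top'); cv2.imwrite('pics/p.png',np.hstack([s['image'][90:290,300:560,::-1],c['image'][150:350,180:440,::-1]]))"
```

```text
q [ 0.12  0.24  1.13 -0.26  1.7  -0.27] t 15.25 pos [0.636  0.0439 0.2509] rpy [179.96  15.01 109.98] F [ 0.44  0.62 -1.84] w 0.0178
delta [ 0.001  0.262 -0.   ] [ 1.44  0.1  -0.3 ]
top floor slope deg [-1.9  0.2] z@0 -0.0212 xmax 0.1852 y [-0.0571  0.0441]
scene floor slope deg [-1.6 -0.6] z@0 -0.0209 xmax 0.1824 y [-0.0569  0.0344]
q [ 0.12  0.24  1.13 -0.26  1.7  -0.27] t 15.35 pos [0.6365 0.0434 0.2511] rpy [179.93  15.01 109.92] F [ 0.8   0.35 -2.37] w 0.0174
delta [ 0.001 -0.262 -0.001] [ 1.04  0.04 -4.33]
tcp [0.62959867 0.06360755 0.29022724]
q [ 0.12  0.24  1.13 -0.26  1.7  -0.27] t 15.35 pos [0.6365 0.0434 0.2511] rpy [179.93  15.01 109.92] F [ 0.8   0.35 -2.37] w 0.0174
delta [ 0.    -0.523 -0.001] [ 3.05  0.05 -8.53]
tcp [0.61925084 0.09203798 0.32558252]
q [ 0.12  0.24  1.13 -0.26  1.7  -0.27] t 15.35 pos [0.6365 0.0434 0.2511] rpy [179.93  15.01 109.92] F [ 0.8   0.35 -2.37] w 0.0174
delta [ 0.    -0.698 -0.002] [  4.96   0.04 -10.98]
tcp [0.61075751 0.11537321 0.34425804]
q [ 0.12  0.24  1.13 -0.26  1.7  -0.27] t 15.35 pos [0.6365 0.0434 0.2511] rpy [179.93  15.01 109.92] F [ 0.8   0.35 -2.37] w 0.0174
delta [ 0.    -0.82  -0.002] [  6.54   0.04 -12.48]
tcp [0.60421237 0.13335585 0.35462465]
```

View pics/p.png

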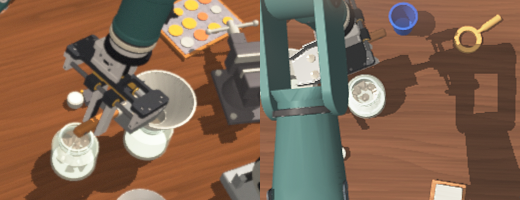

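The lip is over the funnel and the cones are still in the scoop (shown tilted 15° at about (310,65) in the right crop). Now I'll tip further with the lip held in place.

Emit:
move_arm:
  deltas: [0,-0.065,0,0.2,0,-1.1,1,0,-0.131,0,0.4,0,-2.2,1,0,-0.196,0,0.7,0,-3.3,1,0,-0.262,0,1.05,0,-4.35,1,0,-0.297,0,1.3,0,-4.9,1,0,-0.332,0,1.55,0,-5.5,1,0,-0.367,0,1.8,0,-6.05,1,0,-0.4,0,2.05,0,-6.6,1]

```text
time: 16.25
tool_pos: [0.6239, 0.079, 0.3095]
ee_rot: [3.14, 0.663, 1.919]
wrist_force: [0.2, 0.1, -1.4]
width: 0.0181
finger_force: 30.0
```

```bash
cat > white.py <<'E'
from h import *
for t in(45,52,56): lipgo((.5785,.204,.193),110,t)
def cones():
    o=robot.get_obs(); R0=R.from_euler("xyz",o["ee_rot"])*R.from_euler("x",180,degrees=True); out=[]
    for n in("top","scene"):
        s=snap(n);P=cloud(s);L=R0.inv().apply(P.reshape(-1,3)-o["tool_pos"]-R0.apply([0,0,.019]))
        L=L+[0,0,.001]; zf=-.021-L[:,0]*.033; h=L[:,2]-zf
        k=(L[:,0]>.07)&(L[:,0]<.175)&(abs(L[:,1])<.026); print(n,"seen floor",(k&(abs(h)<.004)).sum(),"above",(k&(h>.007)&(h<.025)).sum(), L[k&(h>.007)&(h<.025)].mean(0) if (k&(h>.007)&(h<.025)).any() else "")
cones()
E
python3 white.py
```

```text
q [ 0.38  0.24  1.14 -0.67  1.74 -0.09] t 16.25 pos [0.6239 0.079  0.3095] rpy [179.91  37.96 109.92] F [ 0.24  0.06 -1.37] w 0.0181
delta [ 0.001 -0.123 -0.001] [ 0.1   0.01 -2.12]
tcp [0.61925084 0.09203798 0.32558252]
q [ 0.38  0.24  1.14 -0.67  1.74 -0.09] t 16.25 pos [0.6239 0.079  0.3095] rpy [179.91  37.96 109.92] F [ 0.24  0.06 -1.37] w 0.0181
delta [ 0.001 -0.245 -0.001] [ 0.62  0.01 -4.24]
tcp [0.61342082 0.10805584 0.3391147 ]
q [ 0.38  0.24  1.14 -0.67  1.74 -0.09] t 16.25 pos [0.6239 0.079  0.3095] rpy [179.91  37.96 109.92] F [ 0.24  0.06 -1.37] w 0.0181
delta [ 0.001 -0.315 -0.001] [ 1.02  0.01 -5.41]
tcp [0.60984973 0.11786732 0.34588102]
top seen floor 42 above 0 
scene seen floor 52 above 0
```

Emit:
move_arm:
  deltas: [0,-0.04,0,0,0,-0.7,1,0,-0.08,0,0.05,0,-1.4,1,0,-0.123,0,0.1,0,-2.1,1,0,-0.16,0,0.25,0,-2.8,1,0,-0.2,0,0.4,0,-3.5,1,0,-0.245,0,0.6,0,-4.2,1,0,-0.28,0,0.8,0,-4.8,1,0,-0.28,0,0.8,0,-4.8,1]

```text
time: 17.15
tool_pos: [0.6116, 0.1133, 0.341]
ee_rot: [-3.14, 0.941, 1.922]
wrist_force: [0.5, 0.2, -2.2]
width: 0.0178
finger_force: 30.0
```

Emit:
move_arm:
  deltas: [0,0,0,0,0,0,1,0,0,0,0,0,0,1,0,0,0,0,0,0,1,0,0,0,0,0,0,1,0,0,0,0,0,0,1,0,0,0,0,0,0,1]

```text
time: 17.75
tool_pos: [0.6116, 0.1126, 0.3422]
ee_rot: [3.14, 0.942, 1.919]
wrist_force: [0.5, -0.3, -0.5]
width: 0.0177
finger_force: 30.0
```

```bash
python3 white.py; python3 -c "
from h import *
s=snap('scene');c=snap('top'); cv2.imwrite('pics/q.png',cv2.resize(np.hstack([s['image'][120:270,350:550,::-1],c['image'][180:330,180:380,::-1]]),None,fx=2,fy=2))"
```

```text
q [ 0.55  0.29  1.15 -0.95  1.81  0.01] t 17.75 pos [0.6116 0.1126 0.3422] rpy [179.9   53.97 109.93] F [ 0.5  -0.25 -0.49] w 0.0177
delta [ 0.001  0.157 -0.001] [0.05 0.02 2.76]
tcp [0.61925084 0.09203798 0.32558252]
q [ 0.55  0.29  1.15 -0.95  1.81  0.01] t 17.75 pos [0.6116 0.1126 0.3422] rpy [179.9   53.97 109.93] F [ 0.5  -0.25 -0.49] w 0.0177
delta [ 0.001  0.034 -0.001] [-0.04  0.02  0.58]
tcp [0.61342082 0.10805584 0.3391147 ]
q [ 0.55  0.29  1.15 -0.95  1.81  0.01] t 17.75 pos [0.6116 0.1126 0.3422] rpy [179.9   53.97 109.93] F [ 0.5  -0.25 -0.49] w 0.0177
delta [ 0.001 -0.035 -0.001] [ 0.03  0.02 -0.66]
tcp [0.60984973 0.11786732 0.34588102]
top seen floor 244 above 0 
scene seen floor 0 above 0
```

View pics/q.png

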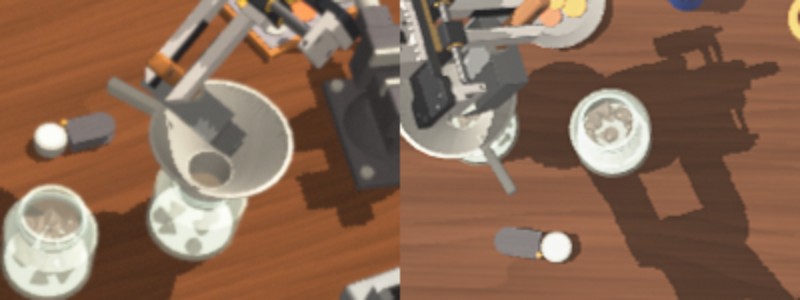

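The scene crop shows cones lying in the target jar at (195,235) and an empty funnel throat at (210,170). The scoop floor looks clear. I'll level the scoop and check it.

```bash
python3 -c "
from h import *
go((.639,.02,.29),110,0)"
```

```text
q [ 0.55  0.29  1.15 -0.95  1.81  0.01] t 17.95 pos [0.6115 0.1128 0.3421] rpy [179.92  53.98 109.96] F [ 0.61  0.17 -0.82] w 0.0182
delta [0.001 0.942 0.   ] [-1.46 -0.6  10.88]
```

Emit:
move_arm:
  deltas: [0,0,0,-2.4,0,-1.8,1,0,0.13,0,-2.4,-0.1,0,1,0,0.27,0,-2.3,-0.2,2,1,0,0.41,0,-2.1,-0.3,4,1,0,0.55,0,-1.9,-0.4,6,1,0,0.68,0,-1.7,-0.5,8,1,0,0.82,0,-1.6,-0.6,9.5,1,0,0.942,0,-1.46,-0.6,10.9,1]

```text
time: 18.75
tool_pos: [0.6394, 0.0184, 0.291]
ee_rot: [3.138, -0.003, 1.919]
wrist_force: [0.4, 0.1, -1.6]
width: 0.0175
finger_force: 30.0
```

```bash
python3 sc.py; python3 white.py | tail -2;  python3 -c "
from h import *
go((.4627,-.3576,.25),72,-1.8)"
```

```text
q [-0.06  0.29  0.96  0.    1.88 -0.41] t 18.75 pos [0.6394 0.0184 0.291 ] rpy [ 1.7982e+02 -1.6000e-01  1.0997e+02] F [ 0.42  0.12 -1.61] w 0.0175
delta [ 0.003 -0.003 -0.001] [3.96 0.65 4.11]
top floor slope deg [-1.5 -0.2] z@0 -0.0228 xmax 0.1799 y [-0.0403  0.041 ]
scene floor slope deg [-1.6  0.4] z@0 -0.0261 xmax 0.1733 y [-0.0426  0.0424]
top seen floor 656 above 0 
scene seen floor 633 above 0 
q [-0.06  0.29  0.96 -0.    1.88 -0.41] t 18.95 pos [0.6392 0.0183 0.289 ] rpy [-1.7996e+02  5.0000e-02  1.0988e+02] F [-0.37  0.12 -1.91] w 0.0178
delta [-0.011  0.031  0.661] [-29.35 -29.38   3.95]
```

Emit:
move_arm:
  deltas: [0,0,0.08,-3.5,-3.5,0,1,-0.01,0.03,0.16,-7,-7,0,1,-0.01,0.03,0.24,-10.5,-10.5,0,1,-0.01,0.03,0.32,-14,-14,0,1,-0.01,0.03,0.4,-17.5,-17.5,1,1,-0.01,0.03,0.48,-21,-21,2,1,-0.01,0.03,0.56,-24.5,-24.5,3,1,-0.01,0.03,0.66,-28,-28,4,1]

```text
time: 19.75
tool_pos: [0.4727, -0.3371, 0.251]
ee_rot: [3.139, -0.029, 1.26]
wrist_force: [0.8, -0.4, -1.4]
width: 0.0181
finger_force: 30.0
```

```bash
python3 fun.py x | tail -8;  python3 -c "
from h import *
go((.4627,-.3576,.06),72,-1.8)
s=snap('scene');c=snap('top'); cv2.imwrite('pics/r.png',cv2.resize(np.hstack([s['image'][120:270,350:550,::-1],c['image'][160:310,180:380,::-1]]),None,fx=2,fy=2))"
```

```text
top [0.5686 0.2262] 0.068 465
  rim plane slope,z [-0.0115 -0.0159  0.167 ]
  jar (array([0.5706, 0.2275]), np.float64(0.0241), 88)
  fulljar (array([0.5603, 0.0538]), np.float64(0.0326), 143)
scene [0.5721 0.2246] 0.0686 560
  rim plane slope,z [ 0.0123 -0.02    0.1673]
  jar (array([0.5766, 0.222 ]), np.float64(0.0294), 124)
  fulljar (array([0.5638, 0.0526]), np.float64(0.0326), 215)
q [-0.74  0.16  1.21  0.03  1.79 -0.42] t 19.85 pos [ 0.4701 -0.3404  0.2484] rpy [-179.85   -1.62   71.85] F [-0.08  0.14 -2.13] w 0.0174
delta [-0.003  0.003 -0.003] [-2.4  -0.12 18.78]
```

View pics/r.png

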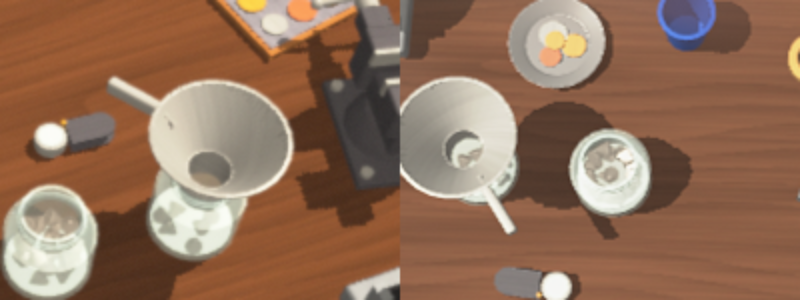

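The funnel is home, its cone and throat are clear, and the cones are in the jar (scene crop near (190,230)) with none on the bench. Now I'll lower the scoop.

Emit:
move_arm:
  deltas: [0,0,0,-1,0,3,1,0,0,0,-2,-0.1,7,1,0,0,0,-2.4,-0.1,11,1,0,0,0,-2.4,-0.1,14.5,1,0,0,0,-2.4,-0.1,17,1,0,0,0,-2.4,-0.1,18.5,1,0,0,0,-2.4,-0.1,18.8,1,0,0,0,-2.4,-0.1,18.8,1]

```text
time: 20.75
tool_pos: [0.4676, -0.3536, 0.0625]
ee_rot: [3.14, -0.031, 1.263]
wrist_force: [0.2, -0.7, -1.0]
width: 0.0176
finger_force: 30.0
```

```bash
python3 -c "
from h import *
go((.4627,-.3576,.0085),72,-1.8)
s=snap('top');P=cloud(s)
m=np.array([np.cos(np.radians(72)),np.sin(np.radians(72))]); t=(P[...,:2]-[.4627,-.3576])@m; l=(P[...,:2]-[.4627,-.3576])@[-m[1],m[0]]
k=(t>.065)&(t<.17)&(abs(l)<.025)&(P[...,2]>.03); print(np.polyfit(t[k],P[...,2][k],1),k.sum())"
```

```text
q [-0.76  0.24  1.48  0.03  1.43 -0.46] t 20.75 pos [ 0.4676 -0.3536  0.0625] rpy [179.89  -1.76  72.34] F [ 0.17 -0.72 -1.05] w 0.0176
delta [0.002 0.001 0.006] [-0.7  -0.36  5.38]
[-0.51837504  0.13016349] 923
```

Emit:
move_arm:
  deltas: [0,0,0,-0.6,-0.3,2,1,0,0,0,-0.6,-0.3,3.5,1,0,0,0,-0.6,-0.3,4.4,1,0,0,0,-0.6,-0.3,4.9,1,0,0,0,-0.6,-0.3,5.2,1,0,0,0,-0.6,-0.3,5.3,1,0,0,0,-0.6,-0.3,5.4,1,0,0,0,-0.6,-0.3,5.4,1]

```text
time: 21.6
tool_pos: [0.4625, -0.3576, 0.0076]
ee_rot: [3.14, -0.031, 1.26]
wrist_force: [-1.0, -0.3, -1.9]
width: 0.018
finger_force: 30.0
```

```bash
python3 -c "
from h import *
go((.4627,-.3576,.0085),72,-1.8)
s=snap('scene');P=cloud(s)
m=np.array([np.cos(np.radians(72)),np.sin(np.radians(72))]); t=(P[...,:2]-[.4627,-.3576])@m; l=(P[...,:2]-[.4627,-.3576])@[-m[1],m[0]]
k=(t>.065)&(t<.17)&(abs(l)<.025)&(P[...,2]<.015); print(np.polyfit(t[k],P[...,2][k],1),P[...,2][k].mean(),k.sum())"
```

```text
q [-0.77  0.29  1.54  0.03  1.33 -0.47] t 21.6 pos [ 0.4625 -0.3576  0.0076] rpy [179.93  -1.79  72.21] F [-1.01 -0.31 -1.94] w 0.018
delta [0.001 0.    0.004] [ 0.01  0.02 -0.09]
[0.00584526 0.00436262] 0.005047118792419049 989
```

Emit:
move_arm:
  deltas: [0,0,0,0,0,0.1,1,0,0,0,0,0,0.1,1,0,0,0,0,0,0.1,-0.2,0,0,0,0,0,0.1,-0.2,0,0,0,0,0,0.1,-0.2,0,0,0,0,0,0.1,-0.2,0,0,0,0,0,0.1,-0.2,0,0,0,0,0,0.1,-0.2]

```text
time: 22.45
tool_pos: [0.4622, -0.3574, 0.0062]
ee_rot: [3.141, -0.032, 1.26]
wrist_force: [0.5, -0.3, -0.3]
width: 0.0559
finger_force: 0.0
```

Emit:
move_arm:
  deltas: [0,0,0,0,0,-2,-0.2,0,0,0,0,0,-5,-0.2,0,0,0,0,0,-10,-0.2,0,0,0,0,0,-15,-0.2,0,0,0,0,0,-18,-0.2,0,0,0,0,0,-18,-0.2]

```text
time: 23.05
tool_pos: [0.4626, -0.365, 0.1932]
ee_rot: [3.13, -0.026, 1.26]
wrist_force: [-0.5, -0.5, -0.5]
width: 0.0565
finger_force: 0.0
```

```bash
python3 fun.py f | tail -8;  python3 -c "
from h import *
s=snap('scene'); cv2.imwrite('pics/final.png',s['image'][:,:,::-1]);P=cloud(s)
m=np.array([np.cos(np.radians(72)),np.sin(np.radians(72))]); t=(P[...,:2]-[.4627,-.3576])@m; l=(P[...,:2]-[.4627,-.3576])@[-m[1],m[0]]
k=(t>.065)&(t<.17)&(abs(l)<.025)&(P[...,2]<.015); print(np.polyfit(t[k],P[...,2][k],1),P[...,2][k].mean(),k.sum())"
```

```text
top [0.5687 0.226 ] 0.0681 454
  rim plane slope,z [-0.0129 -0.0118  0.1669]
  jar (array([0.5701, 0.2276]), np.float64(0.0246), 92)
  fulljar (array([0.56 , 0.054]), np.float64(0.0325), 142)
scene [0.5721 0.2248] 0.0685 559
  rim plane slope,z [ 0.0102 -0.0184  0.1671]
  jar (array([0.5767, 0.2218]), np.float64(0.0295), 151)
  fulljar (array([0.5638, 0.0529]), np.float64(0.0325), 220)
[0.00024378 0.00371622] 0.003744679633346743 989
```

View pics/final.png

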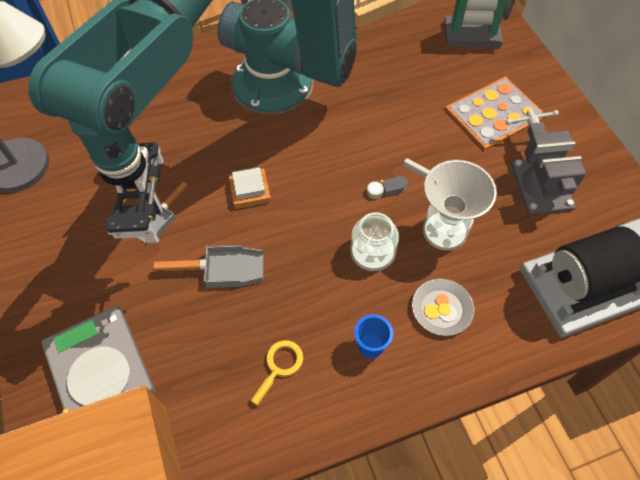

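The scoop lies flat and empty at (233,267), and the funnel is home in its jar at (460,190). The full jar at (375,240) and the bystanders haven't moved, and the gripper is clear, so I'm handing in.

```bash
python3 -c "
from bench import robot
print(robot.close_job())"
```

```text
the job is handed in; nothing more can be done
None
```

The job is handed in after about 23 s: the funnel is home in the formerly empty jar, the cones are poured into it (scoop and funnel empty, none on the bench), and the scoop is flat on the bench with the other things where they were; the cones in the jar were seen but not counted one by one.

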